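Draw the spirit level out of the sliding-lid box

TASK

Slide the lid of the wooden box on the bench back to its stop, then take out the spirit level: the opening is shorter than the level, so raise its end at the opening, draw it out on the slant from under the lid without forcing it against the box, and leave the lid open. Finish still holding the level in the gripper, roughly horizontal and well clear above the box, touching nothing else, and leave the things lying round the box where they are.

Things in the scene. Friction and masses are not known exactly. Their poses are not given: they have to be found in the camera images.
- slide_box: Plywood box screwed to the bench, 150 (x) x 310 (y) x 81 mm. Origin: centre of its underside, on the bench; y along its length. Inside 130 x 290 mm; walls 10 mm, floor 6 mm thick; lid's underside 70 mm above the bench. Long side walls 81 mm high, end wall at -y 76 mm, at +y 69 mm. The lid runs in grooves and slides out over the +y end.
- box_opening (a point): Centre of the opening that the fully open lid leaves, 76 mm above the bench, at box y = -45 mm: 200 mm long (box y = -145 to +55 mm) and 130 mm wide. From y = +55 to +145 mm the inside stays covered by the lid. Axes as the box.
- box_lid (a joint): Travel of the box's sliding lid in m along the box's +y: 0 = shut, 0.200 = at its stop. 6 mm thick, its top at z = 76 mm of the box; it slides with about 2 N of friction and stays where it is left.
- lid_knob (a point): Wooden knob on the lid, 28 mm in diameter, rising 24 mm above the lid's top (76 to 100 mm above the bench), widest from 89 to 96 mm. This point lies on its axis 92 mm above the bench, at box x = 0, y = -120 mm + the lid's travel. It moves with the lid.
- torpedo_level: Yellow spirit level with black ends, a bar 25 mm wide (x), 231 mm long (y), 45 mm high (z), 0.15 to 0.31 kg. Stands on its narrow edge on the box's floor (underside 6 mm above the bench), roughly along the box near its middle, one end under the lid even when open. Origin: centre of its underside; its -y end lies at the opening, at least 10 mm from the box's end wall.
- level_end_a (a point): Middle of the level's lower edge at its -y end, the end at the opening (115.5 mm from the level's origin).
- level_end_b (a point): Middle of the level's lower edge at its +y end, the end under the lid (115.5 mm from the level's origin).
- wrench_10: Small steel wrench 19 x 161 x 6 mm lying flat on the box's floor along its +x side wall, beside the level. Not needed; it may shift inside the box. Origin: centre of its underside.
- tape_yellow: Roll of yellow tape, 61 mm across, 16 mm high, flat on the bench behind the box; to be left alone. Origin: centre of its underside.
- screwdriver_red: Screwdriver with red handle, 218 mm long, 29 mm high, lying on the bench in front of the box; to be left alone. Origin: centre of its underside.
- offcut_a: Pine offcut 38 x 140 x 38 mm on the bench to the right of the box; to be left alone. Origin: centre of its underside.

How it is judged:
On the way, in this order (a step that is already met when the one before it is completed fails the run):
1. the lid is slid back to its stop (within 15 mm) (value of joint box_lid above 0.185 m), for 0.2 s.
2. the level is on its way out on the slant: its end at the opening is more than 100 mm above the bench while its other end is still inside the box, below the lid's underside (height (world z) of level_end_a above 0.1 m and height (world z) of level_end_b below 0.07 m and contact force between torpedo_level and the fingers above 1 N), for 0.1 s.
At the end, for the whole second after the job is handed in: The fingers hold the level still, both ends of its lower edge over 130 mm above the bench, within 0.30 rad of upright and horizontal, touching neither box nor things round it; lid within 30 mm of its stop; tape, screwdriver and offcut within 30 mm of where they lay (height (world z) of each of level_end_a, level_end_b above 0.13 m and angle between torpedo_level's own z axis and vertical below 0.3 rad and contact force between torpedo_level and the fingers above 1 N and contact force between torpedo_level and slide_box below 0.1 N and linear speed of torpedo_level below 0.04 m/s and value of joint box_lid above 0.17 m and contact force between torpedo_level and tape_yellow below 0.1 N and contact force between torpedo_level and screwdriver_red below 0.1 N and contact force between torpedo_level and offcut_a below 0.1 N and distance of each of tape_yellow, screwdriver_red, offcut_a from where it was at the start of the episode below 0.03 m); the arm keeps its last pose, push and grip.
It fails at once if the level is forced against the box or its lid (more than 40 N) (contact force between torpedo_level and slide_box above 40 N).
It fails at once if the tape roll is moved 30 mm or more (distance of tape_yellow from where it was at the start of the episode above 0.03 m).
It fails at once if the screwdriver is moved 30 mm or more (distance of screwdriver_red from where it was at the start of the episode above 0.03 m).
It fails at once if the offcut is moved 30 mm or more (distance of offcut_a from where it was at the start of the episode above 0.03 m).
It also fails if it takes over 48 s, if anything falls off the work surface, if the arm or the gripper's body presses on something with over 40 N, if the wrist force passes 120 N, or if a joint passes its speed limit or range.

ROBOT

A 6-joint arm with a two-finger parallel gripper is mounted at the origin on a cart in front of the work surface, level with it; the furniture and walls round the work are solid. World frame = base frame: x ahead of the robot, y to its left, z up, the work surface at z = 0. Lengths are in m, angles in rad, forces in N, time in s.
With the tool pointing down it reaches from about 0.35 to 0.85 m from the base axis. Payload 8.1 kg.
Tool frame: the origin (TCP) lies between the finger pads; the fingertips stand 11 mm ahead of it and the grasp point (between the pads) lies 8 mm behind it; y points along the fingers, x is the direction in which the jaws open and shut, and the axes are right-handed (so a half turn about y gives the same grasp; the last joint's range is limited). The gripper opens to 93 mm and grips with 3 to 60 N. Pads are 15 mm wide; open, the fingers measure 128 mm over their backs; the gripper's body (75 mm by 188 mm) begins 65 mm behind the grasp point.
Start: joints at [1.233, 0.13, 1.488, -0, 1.523, -0.085], TCP at [0.15, 0.581, 0.23] pointing down, gripper open.
Joint ranges: [-2.96, 2.96], [-0.89, 2.26], [0.02, 2.5], [-1.34, 4.48], [0, 2.73], [-2.66, 2.66]. Speed limits (rad/s): [2.39, 2.39, 2.79, 3.14, 3.14, 3.14].

INTERFACE

Orientations are given as a rotation vector (axis times angle).
In Python, from plant import readout, optics, robot gives the robot as it stands.
- The arm moves only by the shell command python3 -m creep 'ROWS' [FORCE]. ROWS is JSON, a list that holds one entry, the list of rows, each a list of 7 numbers: the closure, from 0 (fully open) to 1 (shut), then the shift along the tool's x, y, z in cm, then the turn, a rotation vector about the tool's x, y, z in degrees. In form: [[[grip, x, y, z, wx, wy, wz], ...]]. A call has exactly 8 rows; each row shifts and turns the pose as measured when the row begins, along the tool's axes as they then stand; what a row does not reach is not made up. A row lasts 1/10 s, in which the tool goes at most 50 mm and 8.59 degrees, less where a joint would pass 70% of its speed; a pose out of reach is approached as far as the arm can. A call is refused whole if a number of a shift passes 5 or a number of a turn 8.59, either way. A call with a gripper value outside its range is refused whole. The fingers move at their own pace and stop on an object; FORCE is the grip in N (left out, the last holds). Time passes only in rows, so rows that do not move let the fingers close, or fill a call up. It gives the time, the measured TCP pose, the force and the opening at its end, in the units of the state.
- readout.read_state(): the state, without advancing time (a new reading comes with each control period).
- optics.read_camera(name): name is "scene" or "top" or "wrist"; returns a dict with "frame" (420x560x3 uint8, red, green, blue), "depth" (420x560 float32, m along the optical axis (not along the pixel's ray), 0 where there is no reading), "intrinsics" (3x3 intrinsics, pixels), "R" (3x3) and "t" (3): a world point X has camera coordinates R X + t. Camera axes: x right, y down, z forward; pixel columns grow to the right and rows downward; lengths in m; the calibration is good to about 2 mm. A picture is of the moment at which its call begins.
- robot.close_job(): hands the job in, once; it reports no verdict.
The state is a dict: "t": time; "q": joint angles; "dq": joint speeds; "joint_torque": joint torques, N m; "tool_pos": TCP position; "orientation": TCP orientation; "force": force on the tool from outside, world axes, zero at the start; "wrist_torque": the same for the moment, N m; "opening": finger opening in m.
Only numpy, scipy, OpenCV 4.12 (cv2) and the standard library are available. Lean on these libraries where they do the work, as an engineer would, in place of code of your own. Each camera call takes 0.05 s, during which the arm holds its last target. There are 200 camera calls.

## Working session

There is one attempt and no reset: what is moved stays moved. The work goes in short steps, Python scripts to look and compute and a shell command to move; the robot and the scene stay as the last step left them, time stands still between calls to the robot, and variables do not carry over. Pictures are saved under pics/ and viewed, about 8 in all and at most 12, crops included, and the job is handed in when it is done.

```bash
ls; mkdir -p pics; cat > h.py <<'E'
import numpy as np,cv2
from scipy.spatial.transform import Rotation as Rn
from plant import readout,optics,robot
def cam(n,save=None):
    c=optics.read_camera(n)
    if save: cv2.imwrite('pics/'+save,c['frame'][:,:,::-1])
    return c
def pts(c):
    d=c['depth'];v,u=np.mgrid[:d.shape[0],:d.shape[1]]
    K=c['intrinsics'];P=np.stack([(u-K[0,2])/K[0,0]*d,(v-K[1,2])/K[1,1]*d,d],-1)
    return (P-c['t'])@c['R']
def ray(c,u,v,z):
    d=np.linalg.inv(c['intrinsics'])@[u,v,1]; d=c['R'].T@d; o=-c['R'].T@c['t']
    return o+d*(z-o[2])/d[2]
def st():
    s=readout.read_state();R=Rn.from_rotvec(s['orientation']).as_matrix()
    print('t',round(s['t'],2),'pos',np.round(s['tool_pos'],4),'q',np.round(s['q'],2),'F',np.round(s['force'],1),'op',round(s['opening'],4));print(np.round(R,3))
    return s,R
E
python3 - <<'E'
from h import *
st()
for n in ['top','scene']:
    c=cam(n,n+'0.png');print(n,-c['R'].T@c['t'])
    np.savez(n+'0.npz',**c)
E
```

```text
pics
t 0.0 pos [0.1498 0.5804 0.2286] q [ 1.23  0.13  1.49  0.    1.52 -0.09] F [-0.4 -0.5  0.3] op 0.0929
[[ 0.25  -0.001 -0.968]
 [ 0.968 -0.002  0.25 ]
 [-0.002 -1.     0.   ]]
top [ 0.50112705 -0.11251081  1.10297731]
scene [ 0.27480584 -0.51654183  0.74041119]
```

View pics/top0.png

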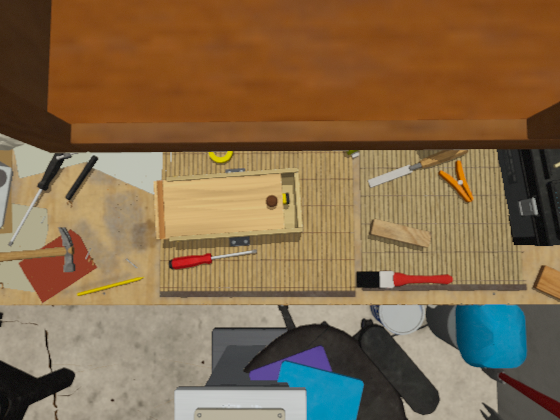

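View pics/scene0.png

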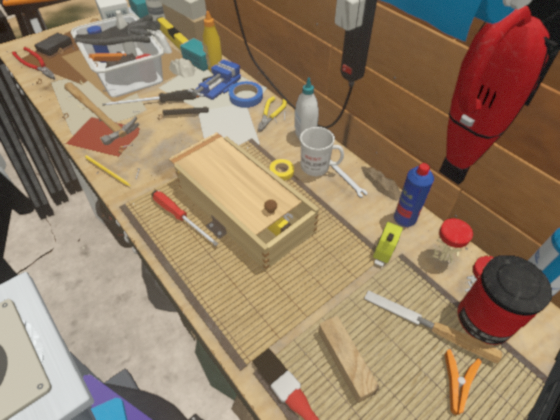

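```bash
python3 - <<'E'
from h import *
for n in ['top','scene']:
    c=dict(np.load(n+'0.npz'));P=pts(c);ok=c['depth']>0
    hsv=cv2.cvtColor(c['frame'],cv2.COLOR_RGB2HSV)
    if n=='top':
        print('shelf',P[[20,80,120,140,146],[280]*5].round(3)); 
    Z=P[...,2]
    m=ok&(Z>.076)&(Z<.084)&(P[...,0]>.25)&(P[...,0]<.7)&(abs(P[...,1])<.5)
    k,l,s,ce=cv2.connectedComponentsWithStats(m.astype(np.uint8))
    m2=ok&(Z>.06)&(Z<.086)&(P[...,0]>.3)&(P[...,0]<.7)&(abs(P[...,1]-0.05)<.35)
    k,l,s,ce=cv2.connectedComponentsWithStats(m2.astype(np.uint8))
    i=1+np.argmax(s[1:,4]);Q=P[l==i][:,:2].astype(np.float32)
    r=cv2.minAreaRect(Q);print(n,'box',r,s[i]);print(cv2.boxPoints(r).round(3))
    m3=ok&(Z>.09)&(Z<.108)&(np.hypot(*(P[...,:2]-np.array(r[0])).transpose(2,0,1))<.2)
    Q=P[m3];print('knob',len(Q),Q.mean(0),Q.min(0),Q.max(0))
    y=(hsv[...,0]>22)&(hsv[...,0]<32)&(hsv[...,1]>190)&(hsv[...,2]>120)&ok&(np.hypot(*(P[...,:2]-np.array(r[0])).transpose(2,0,1))<.25)
    Q=P[y];k,l,s,ce=cv2.connectedComponentsWithStats(y.astype(np.uint8))
    for j in range(1,k):
        if s[j,4]>8: q=P[l==j];print('yel',s[j],q.mean(0).round(3),q.min(0).round(3),q.max(0).round(3))
    rd=((hsv[...,0]<6)|(hsv[...,0]>174))&(hsv[...,1]>180)&ok&(Z>0.005)&(Z<.05)&(P[...,0]<.7)&(P[...,0]>.25)&(abs(P[...,1]-.05)<.25)
    Q=P[rd];print('red',Q.min(0).round(3),Q.max(0).round(3))
E
```

```text
shelf [[ 0.714 -0.109  0.697]
 [ 0.654 -0.109  0.698]
 [ 0.616 -0.109  0.697]
 [ 0.596 -0.108  0.702]
 [ 0.595 -0.108  0.684]]
top box ((0.5930346250534058, 0.023504197597503662), (0.1499597430229187, 0.34203922748565674), 3.737562656402588) [ 153  168  149   73 8461]
[[ 0.507  0.189]
 [ 0.529 -0.152]
 [ 0.679 -0.142]
 [ 0.657  0.199]]
knob 114 [ 0.59933818 -0.080823    0.09975932] [ 0.58668173 -0.09266624  0.09329181] [ 0.61215527 -0.06747685  0.10522364]
yel [209 151  24  12 155] [0.717 0.047 0.016] [0.705 0.019 0.003] [0.734 0.076 0.024]
yel [283 193   4  11  31] [ 0.609 -0.111  0.051] [ 0.599 -0.116  0.033] [ 0.622 -0.108  0.056]
red [0.443 0.069 0.011] [0.477 0.163 0.03 ]
scene box ((0.5914079546928406, 0.022391721606254578), (0.15312661230564117, 0.34353017807006836), 3.9777214527130127) [ 169  132  150  123 7897]
[[ 0.503  0.188]
 [ 0.527 -0.154]
 [ 0.68  -0.144]
 [ 0.656  0.199]]
knob 181 [ 0.64395746 -0.05933811  0.09704965] [ 0.58426937 -0.09504097  0.09013576] [0.78928023 0.04400632 0.1037323 ]Traceback (most recent call last):
  File "<stdin>", line 21, in <module>
    return umr_minimum(a, axis, None, out, keepdims, initial, where)
ValueError: zero-size array to reduction operation minimum which has no identity
```

```bash
python3 -m creep '[[[0,-3.2,0,-3.6,0,0,0],[0,-3.2,0,-3.6,0,0,0],[0,-3.2,0,-3.6,0,0,0],[0,-3.2,0,-3.6,0,0,0],[0,-3.2,0,-3.6,0,0,0],[0,-3.2,0,-3.6,0,0,0],[0,-3.2,0,-3.6,0,0,0],[0,-3.2,0,-3.6,0,0,0]]]' 20
python3 -m creep '[[[0,0,0,0,0,8.5,0],[0,0,0,0,0,8.5,0],[0,0,0,0,0,8.5,0],[0,0,0,0,0,8.5,0],[0,0,0,0,0,8.5,0],[0,0,0,0,0,8.5,0],[0,0,0,0,0,8.5,0],[0,0,0,0,0,8.5,0]]]'
python3 - <<'E'
from h import *
st()
E
```

```text
t: 0.9
tool_pos: [0.3666, 0.2521, 0.2236]
orientation: [-1.317, -1.022, 1.037]
force: [0.5, -0.1, -0.2]
opening: 0.093
t: 1.7
tool_pos: [0.3693, 0.2431, 0.2205]
orientation: [-1.579, -0.09, 0.106]
force: [-0.3, -0.3, -0.2]
opening: 0.0932
t 1.7 pos [0.3693 0.2431 0.2205] q [ 0.47 -0.29  1.9  -0.01  1.54  0.35] F [-0.3 -0.3 -0.2] op 0.0932
[[ 0.992 -0.009 -0.124]
 [ 0.124 -0.011  0.992]
 [-0.01  -1.    -0.01 ]]
```

```bash
python3 -m creep '[[[0.2,2.3,0,-4.3,0,0,0],[0.2,2.3,0,-4.3,0,0,0],[0.2,2.3,0,-4.3,0,0,0],[0.2,2.3,0,-4.3,0,0,0],[0.2,2.3,0,-4.3,0,0,0],[0.2,2.3,0,-4.3,0,0,0],[0.2,2.3,0,-4.3,0,0,0],[0.2,2.0,0,-4.0,0,3.4,0]]]' 20
python3 -m creep '[[[0.2,0,0,0,0,0,0],[0.2,0,0,0,0,0,0],[0.2,0,0,0,0,0,0],[0.2,0,0,0,0,0,0],[0.2,0,0,0,0,0,0],[0.2,0,0,0,0,0,0],[0.2,0,0,0,0,0,0],[0.2,0,0,0,0,0,0]]]'
python3 - <<'E'
from h import *
s,R=st();c=cam('wrist','w1.png');np.savez('w1.npz',**c)
print('cam',-c['R'].T@c['t'])
P=pts(c);Z=P[...,2];m=(c['depth']>0)&(Z>.094)&(Z<.106)&(abs(P[...,0]-.6)<.06)&(abs(P[...,1]+.08)<.08)
Q=P[m];print('knob',len(Q),Q.mean(0),Q.min(0),Q.max(0))
k=Q.mean(0) if len(Q) else np.array([.599,-.081,.1])
print('shift tool cm',R.T@(np.array([k[0],k[1],.091])-s['tool_pos'])*100)
E
```

```text
t: 2.5
tool_pos: [0.5919, -0.0786, 0.2184]
orientation: [-1.578, -0.042, 0.062]
force: [1.1, 0.2, 0.2]
opening: 0.0745
t: 3.3
tool_pos: [0.5912, -0.0795, 0.2162]
orientation: [-1.578, -0.038, 0.063]
force: [-0.2, -0.4, -0.7]
opening: 0.0748
t 3.3 pos [ 0.5912 -0.0795  0.2162] q [-0.21  0.14  1.5  -0.01  1.51 -0.28] F [-0.2 -0.4 -0.7] op 0.0748
[[ 0.998 -0.016 -0.064]
 [ 0.064 -0.008  0.998]
 [-0.016 -1.    -0.007]]
cam [ 0.59081194 -0.01229996  0.3699368 ]
knob 821 [ 0.60068419 -0.08079185  0.09818403] [ 0.58750686 -0.09548962  0.0940083 ] [ 0.61427123 -0.06800049  0.10145236]
shift tool cm [ 1.14196008 12.50243113 -0.09601863]
```

View pics/w1.png

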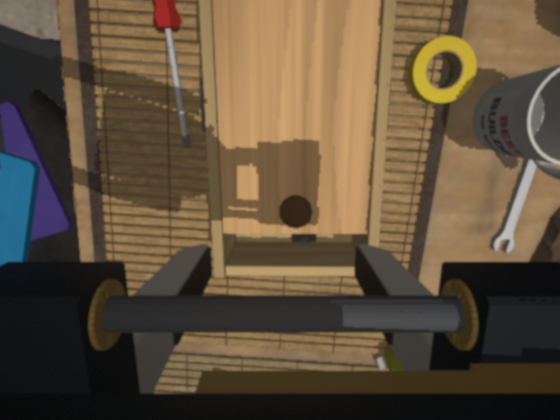

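```bash
python3 -m creep '[[[0.2,1.1,0,-0.1,0,0,0],[0.2,0,2.5,0,0,0,0],[0.2,0,2.5,0,0,0,0],[0.2,0,2.5,0,0,0,0],[0.2,0,2.5,0,0,0,0],[0.2,0,1.5,0,0,0,0],[0.2,0,0,0,0,0,0],[0.2,0,0,0,0,0,0]]]' 20
python3 - <<'E'
from h import *
s,R=st();print('shift tool cm',R.T@(np.array([.6007,-.0808,.092])-s['tool_pos'])*100)
E
```

```text
t: 4.15
tool_pos: [0.6031, -0.0808, 0.1006]
orientation: [-1.579, -0.043, 0.059]
force: [0.5, -0.8, 1.0]
opening: 0.0746
t 4.15 pos [ 0.6031 -0.0808  0.1006] q [-0.21  0.26  1.59 -0.01  1.31 -0.27] F [ 0.5 -0.8  1. ] op 0.0746
[[ 0.998 -0.01  -0.065]
 [ 0.065 -0.009  0.998]
 [-0.011 -1.    -0.009]]
shift tool cm [-0.23180813  0.85817895  0.02730628]
```

```bash
python3 -m creep '[[[0.2,-0.3,0.7,0,0,0,0],[0.8,0,0,0,0,0,0],[0.8,0,0,0,0,0,0],[0.8,0,0,0,0,0,0],[0.8,0,0,0,0,0,0],[0.8,0,0,0,0,0,0],[0.8,0,0,0,0,0,0],[0.8,0,0,0,0,0,0]]]' 20
python3 - <<'E'
from h import *
s,R=st()
E
```

```text
t: 4.95
tool_pos: [0.6001, -0.0821, 0.0983]
orientation: [-1.581, -0.044, 0.059]
force: [-8.6, -0.8, 6.3]
opening: 0.0266
t 4.95 pos [ 0.6001 -0.0821  0.0983] q [-0.21  0.25  1.6  -0.01  1.3  -0.27] F [-8.6 -0.8  6.3] op 0.0266
[[ 0.998 -0.009 -0.065]
 [ 0.065 -0.011  0.998]
 [-0.01  -1.    -0.011]]
```

```bash
python3 -m creep '[[[0.8,0,0,1.5,0,0,0],[0.8,0,0,2.0,0,0,0],[0.8,0,0,2.4,0,0,0],[0.8,0,0,2.4,0,0,0],[0.8,0,0,2.4,0,0,0],[0.8,0,0,2.4,0,0,0],[0.8,0,0,1.5,0,0,0],[0.8,0,0,0,0,0,0]]]' 25
python3 - <<'E'
from h import *
s,R=st();k=s['tool_pos']-np.array([.594,.0077,0]);b=np.array([-.0645,.998,0]);print('box y',k@b,'x',k[0]*.998+k[1]*.0645)
E
```

```text
t: 5.75
tool_pos: [0.5902, 0.0655, 0.0984]
orientation: [-1.587, -0.042, 0.056]
force: [0.4, 2.1, 0.3]
opening: 0.0263
t 5.75 pos [0.5902 0.0655 0.0984] q [ 0.03  0.22  1.63 -0.02  1.3  -0.02] F [0.4 2.1 0.3] op 0.0263
[[ 0.998 -0.009 -0.062]
 [ 0.062 -0.018  0.998]
 [-0.01  -1.    -0.017]]
box y 0.05792071735224878 x -4.203561535310891e-05
```

```bash
python3 -m creep '[[[0.8,0,0,1.0,0,0,0],[0.8,0,0,0.8,0,0,0],[0.8,0,0,0.5,0,0,0],[0.8,0,0,0.3,0,0,0],[0.8,0,0,0.3,0,0,0],[0.8,0,0,0.3,0,0,0],[0.8,0,0,0,0,0,0],[0.8,0,0,0,0,0,0]]]' 25
python3 - <<'E'
from h import *
s,R=st();k=s['tool_pos']-np.array([.594,.0077,0]);b=np.array([-.0645,.998,0]);print('box y',k@b,'x',k[0]*.998+k[1]*.0645)
E
```

```text
t: 6.55
tool_pos: [0.5889, 0.0859, 0.0983]
orientation: [-1.605, -0.035, 0.053]
force: [-1.2, 0.6, 3.8]
opening: 0.0267
t 6.55 pos [0.5889 0.0859 0.0983] q [ 0.08  0.23  1.62 -0.04  1.3   0.03] F [-1.2  0.6  3.8] op 0.0267
[[ 0.998 -0.01  -0.056]
 [ 0.056 -0.035  0.998]
 [-0.012 -0.999 -0.034]]
box y 0.0783758743013758 x -3.2074274448155166e-05
```

```bash
python3 -m creep '[[[0.3,0,0,0,0,0,0],[0.3,0,0,0,0,0,0],[0.3,0,0,0,0,0,0],[0.3,0,-3,0,0,0,0],[0.3,0,-4,0,0,0,0],[0.3,0,-4,0,2,0,0],[0.3,0,-3,-3,0,0,0],[0.3,0,0,-4,0,0,0]]]' 25
python3 -m creep '[[[0.5,0,0,-4,0,0,0],[0.5,0,0,-3,0,0,0],[0.5,0,0,0,0,0,0],[0.5,0,0,0,0,0,0],[0.5,0,0,0,0,0,0],[0.5,0,0,0,0,0,0],[0.5,0,0,0,0,0,0],[0.5,0,0,0,0,0,0]]]' 25
python3 - <<'E'
from h import *
s,R=st()
for n in ['wrist','top']:
    c=cam(n,n+'2.png');np.savez(n+'2.npz',**c)
c=dict(np.load('wrist2.npz'));P=pts(c)
hsv=cv2.cvtColor(c['frame'],cv2.COLOR_RGB2HSV)
b=np.array([-.0645,.998]);a=np.array([.998,.0645])
D=P[...,:2]-np.array([.594,.0077]);X=D@a;Y=D@b;Z=P[...,2]
m=(c['depth']>0)&(abs(X)<.063)&(Y>-.144)&(Y<.052)&(Z>.035)&(Z<.06)
print(m.sum());Q=np.stack([X[m],Y[m]],1).astype(np.float32)
r=cv2.minAreaRect(Q);print(r,cv2.boxPoints(r),np.median(Z[m]))
kn=(c['depth']>0)&(abs(X)<.04)&(Z>.094)&(Z<.104)&(Y>-.0);print('knob boxy',Y[kn].mean() if kn.any() else None,X[kn].mean() if kn.any() else None)
E
```

```text
t: 7.35
tool_pos: [0.5929, 0.0243, 0.2394]
orientation: [-1.566, -0.037, 0.062]
force: [1.8, -0.5, -0.2]
opening: 0.0652
t: 8.15
tool_pos: [0.5986, -0.0479, 0.2407]
orientation: [-1.566, -0.041, 0.059]
force: [-0.3, -1.0, 0.5]
opening: 0.0464
t 8.15 pos [ 0.5986 -0.0479  0.2407] q [-0.17  0.14  1.46  0.    1.56 -0.23] F [-0.3 -1.   0.5] op 0.0464
[[ 0.998 -0.012 -0.064]
 [ 0.064  0.004  0.998]
 [-0.012 -1.     0.005]]
4287
((0.007739054039120674, -0.03927452117204666), (0.02491324581205845, 0.18279190361499786), 1.3985669612884521) [[-0.00694457  0.05179017]
 [-0.00248314 -0.13094728]
 [ 0.02242268 -0.13033922]
 [ 0.01796125  0.05239823]] 0.05026541611610533
knob boxy 0.07740288532344197 0.0009526049442587977
```

View pics/wrist2.png

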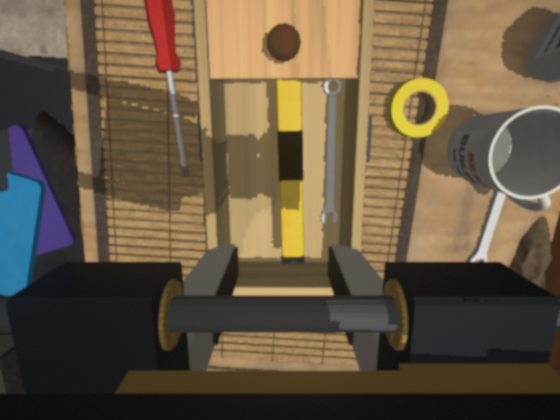

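View pics/top2.png

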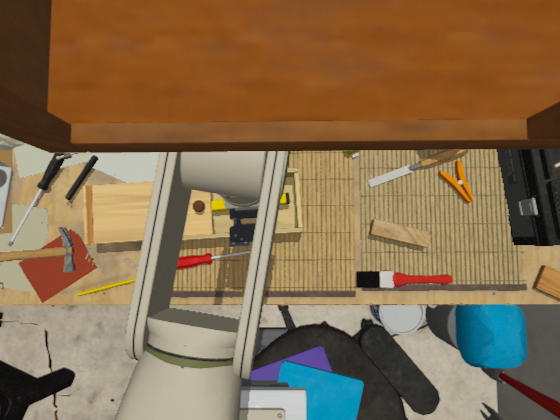

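```bash
python3 -m creep '[[[0.5,0.7,0,2.1,0,-1.4,-0.7],[0.5,0,3,0,0,0,0],[0.5,0,3,0,0,0,0],[0.5,0,3,0,0,0,0],[0.5,0,3,0,0,0,0],[0.5,0,1,0,0,0,0],[0.5,0,0,0,0,0,0],[0.5,0,0,0,0,0,0]]]' 25
python3 - <<'E'
from h import *
s,R=st();print('shift tool cm',R.T@(np.array([.6039,-.0267,.032])-s['tool_pos'])*100)
E
```

```text
t: 9.05
tool_pos: [0.607, -0.0238, 0.1103]
orientation: [-1.566, -0.077, 0.066]
force: [-1.1, 0.4, -0.2]
opening: 0.0468
t 9.05 pos [ 0.607  -0.0238  0.1103] q [-0.13  0.23  1.6   0.    1.31 -0.22] F [-1.1  0.4 -0.2] op 0.0468
[[ 0.996  0.007 -0.091]
 [ 0.091  0.004  0.996]
 [ 0.007 -1.     0.003]]
shift tool cm [-0.39033229  7.82838706 -0.2865287 ]
```

```bash
python3 -m creep '[[[0.5,-0.4,2,-0.3,0,0,0],[0.5,0,2,0,0,0,0],[0.5,0,2,0,0,0,0],[0.5,0,1.2,0,0,0,0],[0.5,0,0.5,0,0,0,0],[0.5,0,0,0,0,0,0],[0.5,0,0,0,0,0,0],[0.5,0,0,0,0,0,0]]]' 25
python3 - <<'E'
from h import *
s,R=st();print('shift tool cm',R.T@(np.array([.6039,-.0267,.032])-s['tool_pos'])*100)
c=cam('wrist','w3.png')
E
```

```text
t: 9.85
tool_pos: [0.6146, -0.0284, 0.0462]
orientation: [-1.57, -0.094, 0.05]
force: [-1.0, -0.4, -0.1]
opening: 0.0464
t 9.85 pos [ 0.6146 -0.0284  0.0462] q [-0.13  0.3   1.64  0.01  1.17 -0.23] F [-1.  -0.4 -0.1] op 0.0464
[[ 0.995  0.028 -0.091]
 [ 0.091  0.001  0.996]
 [ 0.028 -1.    -0.001]]
shift tool cm [-1.08842569  1.39297099  0.26388578]
```

View pics/w3.png

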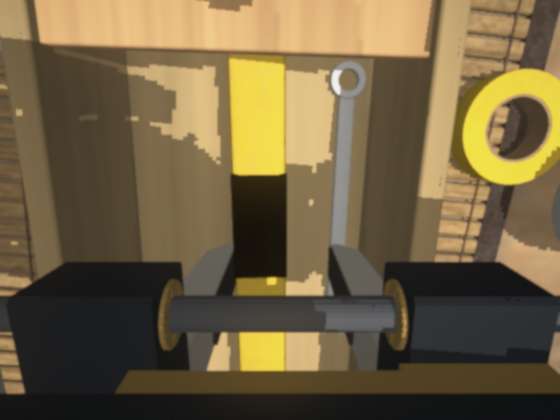

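```bash
python3 -m creep '[[[0.5,-0.6,0,0.1,0,0,1.6],[0.5,-0.4,0,0,0,0,0],[0.5,0,0.5,0.1,0,0,0],[0.5,0,0.5,0,0,0,0],[0.5,0,0,0,0,0,0],[0.5,0,0,0,0,0,0],[0.5,0,0,0,0,0,0],[0.5,0,0,0,0,0,0]]]' 25
python3 - <<'E'
from h import *
s,R=st();print('shift tool cm',R.T@(np.array([.6039,-.0267,.032])-s['tool_pos'])*100)
E
```

```text
t: 10.7
tool_pos: [0.6057, -0.0274, 0.0372]
orientation: [-1.571, -0.075, 0.068]
force: [1.1, -0.0, -0.7]
opening: 0.0465
t 10.7 pos [ 0.6057 -0.0274  0.0372] q [-0.13  0.31  1.65 -0.    1.18 -0.22] F [ 1.1 -0.  -0.7] op 0.0465
[[ 0.996  0.005 -0.091]
 [ 0.091 -0.002  0.996]
 [ 0.005 -1.    -0.002]]
shift tool cm [-0.17309448  0.52263531  0.0836742 ]
```

Close in: final nudge and grip at 50 N.

```bash
python3 -m creep '[[[0.5,-0.2,0.4,0.1,0,0,0],[0.5,0,0.1,0,0,0,0],[0.9,0,0,0,0,0,0],[0.9,0,0,0,0,0,0],[0.9,0,0,0,0,0,0],[0.9,0,0,0,0,0,0],[0.9,0,0,0,0,0,0],[0.9,0,0,0,0,0,0]]]' 50
python3 - <<'E'
from h import *
s,R=st()
E
```

```text
t: 11.5
tool_pos: [0.6035, -0.0265, 0.0318]
orientation: [-1.571, -0.075, 0.068]
force: [-0.5, -0.2, 0.1]
opening: 0.0239
t 11.5 pos [ 0.6035 -0.0265  0.0318] q [-0.13  0.31  1.66 -0.    1.17 -0.22] F [-0.5 -0.2  0.1] op 0.0239
[[ 0.996  0.005 -0.091]
 [ 0.091 -0.002  0.996]
 [ 0.005 -1.    -0.002]]
```

```bash
cat > w.py <<'E'
from h import *
import sys
def cur():
    s,R=st()
    z=R[:,2];th=np.degrees(np.arcsin(-z[2]));p=s['tool_pos'];eh=np.array([.091,-.996])
    h=(p[:2]-np.array([.6035,-.0265]))@eh*1000+135;lat=(p[:2]-np.array([.6035,-.0265]))@np.array([.996,.091])*1000
    t=np.radians(th);ax=np.array([np.cos(t),np.sin(t)]);n=np.array([-ax[1],ax[0]])
    b=np.array([h,p[2]*1000])-135*ax-25.8*n;a=b+231*ax
    print('theta %.1f b(h,z) %s a(boxy,z) %.1f %.1f b boxy %.1f lat %.1f roll(x.z) %.3f'%(th,b.round(1),100-a[0],a[1],100-b[0],lat,R[2,0]))
    ov=45-b[0]; print('lid edge top z %.1f'%(b[1]+max(ov,0)*np.tan(t)+45/np.cos(t)))
    return s,R,th,h,p[2]*1000,lat
if __name__=='__main__':
    s,R,th,h,z,lat=cur()
    if len(sys.argv)>1:
        T,bh,bz=map(float,sys.argv[1:]);t=np.radians(T);
        tg=np.array([bh,bz])+135*np.array([np.cos(t),np.sin(t)])+25.8*np.array([-np.sin(t),np.cos(t)])
        d=np.r_[tg-[h,z]];m=np.radians((T+th)/2);ax=np.array([np.cos(m),np.sin(m)]);n=np.array([-ax[1],ax[0]])
        print('tool shift cm x %.2f y %.2f z %.2f turn wx %.1f'%(-lat/10,-(n@d)/10,-(ax@d)/10,th-T))
E
python3 -m creep '[[[0.9,0,-0.3,0,0,0,0],[0.9,0,-0.42,0,-1.75,0,0],[0.9,0,-0.42,0,-1.75,0,0],[0.9,0,-0.42,0,-1.75,0,0],[0.9,0,-0.42,0,-1.75,0,0],[0.9,0,0,0,0,0,0],[0.9,0,0,0,0,0,0],[0.9,0,0,0,0,0,0]]]' 55
python3 w.py 14 6 9
```

```text
t: 12.3
tool_pos: [0.602, -0.0259, 0.0515]
orientation: [-1.696, -0.078, 0.066]
force: [1.0, 0.3, -1.3]
opening: 0.0238
t 12.3 pos [ 0.602  -0.0259  0.0515] q [-0.05  0.28  1.66 -0.14  1.18 -0.09] F [ 1.   0.3 -1.3] op 0.0238
[[ 0.996  0.013 -0.089]
 [ 0.09  -0.126  0.988]
 [ 0.002 -0.992 -0.126]]
theta 7.3 b(h,z) [3.6 8.9] a(boxy,z) -132.8 38.0 b boxy 96.4 lat -1.4 roll(x.z) 0.002
lid edge top z 59.5
tool shift cm x 0.14 y -1.56 z 0.07 turn wx -6.7
```

Tracks well. Next waypoint.

```bash
python3 -m creep '[[[0.9,0,-0.4,0,-1.7,0,0],[0.9,0,-0.4,0,-1.7,0,0],[0.9,0,-0.4,0,-1.7,0,0],[0.9,0,-0.4,0,-1.7,0,0],[0.9,0,0,0,0,0,0],[0.9,0,0,0,0,0,0],[0.9,0,0,0,0,0,0],[0.9,0,0,0,0,0,0]]]' 55
python3 w.py 18 15 9
```

```text
t: 13.1
tool_pos: [0.6002, -0.0261, 0.0651]
orientation: [-1.813, -0.076, 0.062]
force: [-0.9, 0.2, -2.2]
opening: 0.0236
t 13.1 pos [ 0.6002 -0.0261  0.0651] q [ 0.02  0.27  1.66 -0.26  1.21  0.03] F [-0.9  0.2 -2.2] op 0.0236
[[ 0.996  0.019 -0.083]
 [ 0.085 -0.24   0.967]
 [-0.002 -0.971 -0.241]]
theta 13.9 b(h,z) [9.5 7.6] a(boxy,z) -133.7 63.2 b boxy 90.5 lat -3.2 roll(x.z) -0.002
lid edge top z 62.7
tool shift cm x 0.32 y -0.94 z -0.39 turn wx -4.1
```

```bash
python3 -m creep '[[[0.9,0.1,-0.4,-0.1,-1.4,0,0],[0.9,0.1,-0.4,-0.1,-1.4,0,0],[0.9,0.1,-0.3,-0.2,-1.4,0,0],[0.9,0,0,0,0,0,0],[0.9,0,0,0,0,0,0],[0.9,0,0,0,0,0,0],[0.9,0,0,0,0,0,0],[0.9,0,0,0,0,0,0]]]' 55
python3 w.py 22 26 10
```

```text
t: 13.9
tool_pos: [0.6037, -0.0269, 0.0778]
orientation: [-1.892, -0.08, 0.06]
force: [-1.1, 0.2, -1.3]
opening: 0.0239
t 13.9 pos [ 0.6037 -0.0269  0.0778] q [ 0.06  0.27  1.65 -0.34  1.23  0.09] F [-1.1  0.2 -1.3] op 0.0239
[[ 0.996  0.025 -0.081]
 [ 0.085 -0.316  0.945]
 [-0.002 -0.948 -0.317]]
theta 18.5 b(h,z) [15.6 10.6] a(boxy,z) -134.7 83.7 b boxy 84.4 lat 0.2 roll(x.z) -0.002
lid edge top z 67.8
tool shift cm x -0.02 y -0.42 z -0.80 turn wx -3.5
```

```bash
python3 -m creep '[[[0.9,0,0,-0.8,0,0,0],[0.9,0,0,-0.4,0,0,0],[0.9,0,-0.2,0,-1.7,0,0],[0.9,0,-0.2,0,-1.7,0,0],[0.9,0,0,0,0,0,0],[0.9,0,0,0,0,0,0],[0.9,0,0,0,0,0,0],[0.9,0,0,0,0,0,0]]]' 55
python3 w.py 22 110 46
```

```text
t: 14.7
tool_pos: [0.6048, -0.041, 0.0865]
orientation: [-1.952, -0.08, 0.055]
force: [0.6, 0.4, -1.8]
opening: 0.0236
t 14.7 pos [ 0.6048 -0.041   0.0865] q [ 0.07  0.28  1.64 -0.4   1.25  0.13] F [ 0.6  0.4 -1.8] op 0.0236
[[ 0.997  0.03  -0.077]
 [ 0.082 -0.372  0.925]
 [-0.001 -0.928 -0.373]]
theta 21.9 b(h,z) [33.9 12.2] a(boxy,z) -148.2 98.3 b boxy 66.1 lat 0.0 roll(x.z) -0.001
lid edge top z 65.2
tool shift cm x -0.00 y -0.32 z -8.32 turn wx -0.1
```

Now draw out along the axis.

```bash
python3 -m creep '[[[0.9,0,0,-1.0,0,0,0],[0.9,0,0,-1.5,0,0,0],[0.9,0,0,-1.5,0,0,0],[0.9,0,0,-1.5,0,0,0],[0.9,0,0,-1.0,0,0,0],[0.9,0,0,0,0,0,0],[0.9,0,0,0,0,0,0],[0.9,0,0,0,0,0,0]]]' 55
python3 w.py 22 120 50
python3 - <<'E'
from h import *
cam('scene','s4.png')
E
```

```text
t: 15.5
tool_pos: [0.6105, -0.1091, 0.1141]
orientation: [-1.952, -0.078, 0.051]
force: [-0.1, 0.6, -2.4]
opening: 0.0235
t 15.5 pos [ 0.6105 -0.1091  0.1141] q [-0.04  0.24  1.63 -0.4   1.25  0.01] F [-0.1  0.6 -2.4] op 0.0235
[[ 0.997  0.03  -0.073]
 [ 0.079 -0.372  0.925]
 [ 0.001 -0.928 -0.373]]
theta 21.9 b(h,z) [102.2  39.8] a(boxy,z) -216.6 126.0 b boxy -2.2 lat -0.5 roll(x.z) 0.001
lid edge top z 88.3
tool shift cm x 0.05 y -0.30 z -2.02 turn wx -0.1
```

View pics/s4.png

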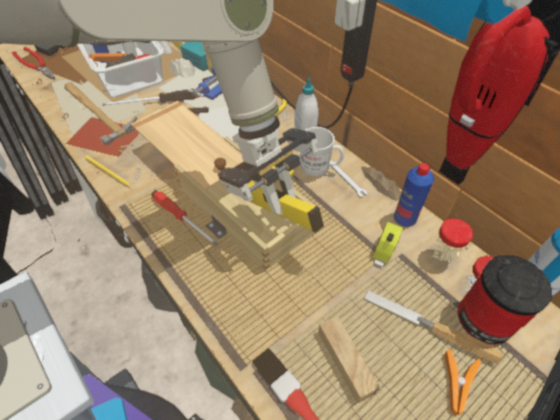

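```bash
python3 -m creep '[[[0.9,0,-1.9,-0.8,0,0,0],[0.9,0,-2.8,-1.1,0,0,0],[0.9,0,-2.8,-1.1,0,0,0],[0.9,0,-2.8,-1.1,0,0,0],[0.9,0,-1.9,-0.8,0,0,0],[0.9,0,0,0,0,0,0],[0.9,0,0,0,0,0,0],[0.9,0,0,0,0,0,0]]]' 55
python3 -m creep '[[[0.9,0,0,0,3,0,0],[0.9,0,0,0,4,0,0],[0.9,0,0,0,4,0,0],[0.9,0,0,0,4,0,0],[0.9,0,0,0,4,0,0],[0.9,0,0,0,3,0,0],[0.9,0,0,0,0,0,0],[0.9,0,0,0,0,0,0]]]' 55
python3 w.py
python3 - <<'E'
from h import *
c=cam('scene','s5.png');P=pts(c);Z=P[...,2]
hsv=cv2.cvtColor(c['frame'],cv2.COLOR_RGB2HSV)
y=(hsv[...,0]>22)&(hsv[...,0]<32)&(hsv[...,1]>190)&(c['depth']>0)&(Z>.12)&(Z<.35)&(P[...,0]<.7)
Q=P[y];print(len(Q),Q.min(0),Q.max(0));print('slope z vs y',np.polyfit(Q[:,1],Q[:,2],1))
E
```

```text
t: 16.35
tool_pos: [0.608, -0.1037, 0.2431]
orientation: [-1.949, -0.077, 0.066]
force: [-0.7, 0.2, -2.3]
opening: 0.0234
t: 17.15
tool_pos: [0.6014, -0.1008, 0.2253]
orientation: [-1.546, -0.042, 0.095]
force: [-0.1, 0.4, -1.3]
opening: 0.0239
t 17.15 pos [ 0.6014 -0.1008  0.2253] q [-0.26  0.2   1.42  0.01  1.56 -0.34] F [-0.1  0.4 -1.3] op 0.0239
[[ 0.996 -0.035 -0.087]
 [ 0.087  0.022  0.996]
 [-0.033 -0.999  0.025]]
theta -1.4 b(h,z) [ 73.2 202.8] a(boxy,z) -204.1 197.1 b boxy 26.8 lat -8.9 roll(x.z) -0.033
lid edge top z 247.8Traceback (most recent call last):
  File "<stdin>", line 5, in <module>
    return umr_minimum(a, axis, None, out, keepdims, initial, where)
ValueError: zero-size array to reduction operation minimum which has no identity
```

View pics/s5.png

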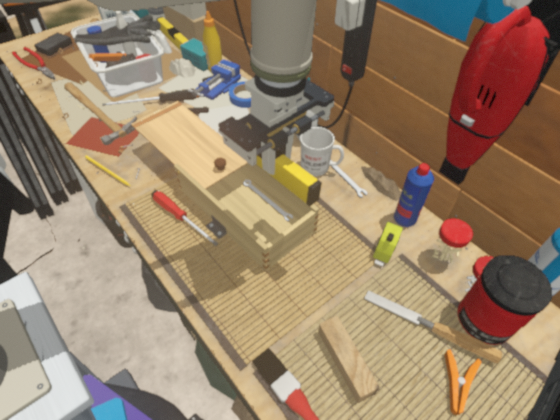

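```bash
python3 -m creep '[[[0.9,0,0,0,0,0,0],[0.9,0,0,0,0,0,0],[0.9,0,0,0,0,0,0],[0.9,0,0,0,0,0,0],[0.9,0,0,0,0,0,0],[0.9,0,0,0,0,0,0],[0.9,0,0,0,0,0,0],[0.9,0,0,0,0,0,0]]]' 55
python3 w.py
python3 - <<'E'
from h import *
c=cam('scene');P=pts(c);hsv=cv2.cvtColor(c['frame'],cv2.COLOR_RGB2HSV)
y=(hsv[...,0]>20)&(hsv[...,0]<35)&(hsv[...,1]>150)&(c['depth']>0)
y[:150]=0;y[205:]=0;y[:,:255]=0;y[:,330:]=0
Q=P[y];g=(Q[:,2]>.15);Q=Q[g];print(len(Q),Q.min(0).round(3),Q.max(0).round(3),np.median(Q,0))
e=[Q[(Q[:,1]>a)&(Q[:,1]<a+.02)] for a in np.arange(-.2,.03,.02)]
for q in e:
    if len(q)>5: print(q[:,1].mean().round(3),q[:,2].min().round(3),q[:,2].max().round(3))
k=P[158:168,215:225];print('knob',np.median(k.reshape(-1,3),0))
E
```

```text
t: 18.0
tool_pos: [0.6012, -0.0979, 0.2248]
orientation: [-1.549, -0.045, 0.099]
force: [-0.4, -0.6, -1.7]
opening: 0.0235
t 18.0 pos [ 0.6012 -0.0979  0.2248] q [-0.25  0.19  1.43  0.01  1.56 -0.34] F [-0.4 -0.6 -1.7] op 0.0235
[[ 0.995 -0.035 -0.091]
 [ 0.092  0.019  0.996]
 [-0.033 -0.999  0.022]]
theta -1.3 b(h,z) [ 70.4 202. ] a(boxy,z) -201.4 196.9 b boxy 29.6 lat -8.8 roll(x.z) -0.033
lid edge top z 247.0
1037 [ 0.584 -0.187  0.2  ] [ 0.618 -0.061  0.246] [ 0.59467365 -0.1467956   0.23731069]
-0.183 0.202 0.244
-0.17 0.2 0.245
-0.15 0.202 0.246
-0.13 0.201 0.246
-0.113 0.201 0.246
-0.066 0.204 0.228
knob [0.58470777 0.08104895 0.09889645]
```

```bash
python3 -c "
from plant import robot
print(robot.close_job())"
```

```text
the job is handed in; nothing more can be done
None
```

I slid the lid open by its knob and took the level out. The job was handed in at about 18 s of the 48 s allowed, with the level still in the gripper; no verdict is reported.

- **Lid:** the last image puts the knob at about 195 mm of travel. I last measured about 197 mm just after releasing it, against a stop at 200 mm.
- **Drawing out:** I gripped the level near its middle at 50 N (then 55 N) and tilted its opening end up in steps to about 22°. I then drew it out along its own axis. From the arm's pose, the opening end was at about 126 mm and the other end at about 40 mm, and the measured tool force stayed around 2 N. The smallest computed clearance under the lid edge was about 2 mm.
- **Final hold:** depth readings on the visible half of the level, toward its opening end, show its lower edge at about 200 mm and level. The far half was hidden by the gripper; the arm's pose puts its lower edge at about the same height. Its tilt is about 2°, the fingers are closed on it at 23.5 mm, and the tool hung nearly still over the last 0.8 s, drifting about 3 mm.
- **Things round the box:** the screwdriver and offcut look unmoved in the last scene picture. The tape is hidden behind the gripper there, so I did not see it at the end; I did not measure any of the three. The arm went nowhere near them.
- **Failed check:** my first colour and depth check of the held level found no matching pixels because the mask was wrong. The corrected one gave the heights above.

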